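# Lock the terrazzo sample in its jig

### The arm

A 7-joint arm with a two-finger parallel gripper is mounted at the origin on the work surface. World frame = base frame: x ahead of the robot, y to its left, z up, the work surface at z = 0. Lengths are in m, angles in rad, forces in N, time in s.
With the tool pointing down it reaches from about 0.4 to 0.85 m from the base axis. Payload 10.4 kg.
Tool frame: the origin (TCP) lies midway between the tips of the shut fingers; the grasp point (between the pads) lies 19 mm behind it; z points along the fingers, x is the direction in which the jaws open and shut, and the axes are right-handed (so a half turn about z gives the same grasp; the last joint's range is limited). The gripper opens to 85 mm and grips with 20 to 120 N. Pads are 22 mm wide; open, the fingers measure 114 mm over their backs; the gripper's body (76 mm by 85 mm) begins 54 mm behind the grasp point. The pads swing forward as they close: fully open they stand 13 mm farther back than shut.
Start: joints at [-1.335, 0.332, -0.065, 1.46, 0.022, 1.35, -0.088], TCP at [0.16, 0.604, 0.231] pointing down, gripper open.
Joint ranges: [-2.6, 2.6], [-0.5, 2.12], [-1.47, 1.34], [0.16, 2.42], [-1.27, 4.41], [0.06, 2.06], [-2.6, 2.6]. Speed limits (rad/s): [2.22, 2.22, 2.79, 2.79, 3.14, 3.14, 3.14].

### API

Orientations are given as a unit quaternion [x, y, z, w].
In Python, from workcell import monitor, eyes, ticket, models gives the robot as it stands.
- The arm moves only by the tool servo_tool, never from a script. Its argument "motion" is a list of rows, each a list of 7 numbers: the opening, from 0 (shut) to 1 (fully open), then the shift along the tool's x, y, z in m, then the turn, a rotation vector about the tool's x, y, z in degrees. In form: [[fingers, tx, ty, tz, rx, ry, rz], ...]. A call has 1 to 20 rows; each row is the pose to reach, as a shift and turn from the pose commanded when the call began, along the tool's axes at that moment; what a row does not reach only later rows make up. A row lasts 1/8 s, in which the tool goes at most 62.5 mm and 10.7 degrees, less where a joint would pass 70% of its speed; a pose out of reach is approached as far as the arm can. A call with a gripper value outside its range is refused whole. The fingers move at their own pace and stop on an object; "grip_force" is the grip in N (left out, the last holds). Time passes only in rows, so rows that repeat a pose let the fingers close. It gives the time, the measured TCP pose, the force and the opening at its end, in the units of the state.
- monitor.get_obs(): the state, without advancing time (a new reading comes with each control period).
- eyes.camera(name): name is "side" or "top" or "wrist"; returns (picture, depth): 480x640x3 uint8, blue, green, red; 480x640 float32, m along the optical axis (not along the pixel's ray), 0 where there is no reading.
- eyes.camera_info(name): a dict with "intrinsics" (3x3 intrinsics, pixels), "k1" (the pictures are not rectified: a ray, as slopes to the right and down, at radius r is drawn at 1 + k1 r^2 times it, then the intrinsics apply), "extrinsics" (4x4, takes a point from world to camera coordinates); the wrist camera has in their place "tool_from_camera" (4x4, takes a point from camera to tool coordinates, whose origin is the TCP and whose axes are the tool frame's). Camera axes: x right, y down, z forward; pixel columns grow to the right and rows downward; lengths in m; the calibration is good to about 2 mm. A picture is of the moment at which its call begins: read the wrist's pose just before it. camera_info takes no time and is no camera call.
- ticket.hand_in(): hands the job in, once; it reports no verdict.
Trained networks look in the newest picture that a camera, given by its name, has taken for a name from the list of things; names that differ only in an ending like _2 or _b are one class to them, and where a whole thing is asked for, a point or a joint stands for the part that bears it (a point fixed in the world has none). Each returns a list of dicts, best first, with "confidence" (0 to 1); they miss things now and then, are a little off and sometimes report something else, mostly with a low value. They report only what shows in the picture. A call takes as long as a camera call.
- models.boxes_of(camera, thing): "point" ([x, y, z] in m, in the coordinates of the camera as it stood for that picture, good to about 4 mm: the middle of the surface that is visible of it).
The state is a dict: "clock": time; "joint_pos": joint angles; "joint_velocities": joint speeds; "tau": joint torques, N m; "position": TCP position; "ee_rot": TCP orientation; "ft_force": force on the tool from outside, world axes, zero at the start; "torque": the same for the moment, N m; "grip_width": opening from 0.0 (shut) to 1.0 (fully open).
Only numpy, scipy, OpenCV 4.12 (cv2) and the standard library are available. Lean on these libraries where they do the work, as an engineer would, in place of code of your own. Each camera call takes 0.05 s, during which the arm holds its last target. There are 200 camera calls.

### The job

Two identical clamping jigs stand on the bench, and one of them has a terrazzo sample lying in it. Lock that sample in: turn the black bar knob of that jig clockwise (seen from above) until it clicks past its detent and rests against its stop, with the clamp finger over the sample, then let go. Leave the empty jig's knob alone and do not shift the sample or the other things on the bench.

Things in the scene. Friction and masses are not known exactly. Their poses are not given: they have to be found in the camera images.
- loaded_knob (a joint): Joint of the knob on the loaded jig, rad: 0 = open (clamp finger swung aside), grows as the knob is turned CLOCKWISE seen from above, 1.15 = hard stop, finger over the sample bed. It starts between 0 and 0.35 and turns freely up to about 0.58; then a spring detent resists, with up to about 0.15 N m, and pushes it back if let go, until the click at about 0.87; past that the spring snaps it on to the stop.
- loaded_grip (a point): Middle of the black bar grip of the loaded jig's knob, on the upright turning axis, 66 mm above the bench. The bar is 44 mm long along this point's x, 14 mm thick along y, and reaches from 46 to 80 mm above the bench, so it can be pinched from above across its 14 mm. z is up. It turns with the knob. A flat steel clamp finger (16 mm wide, 32.5 to 41.5 mm above the bench) sticks out 75 mm from the axis along +x of this point, below the bar.
- empty_knob (a joint): Joint of the knob on the empty jig, rad: 0 = open (clamp finger swung aside), grows as the knob is turned CLOCKWISE seen from above, 1.15 = hard stop, finger over the sample bed. It starts between 0 and 0.35 and turns freely up to about 0.58; then a spring detent resists, with up to about 0.15 N m, and pushes it back if let go, until the click at about 0.87; past that the spring snaps it on to the stop.
- empty_grip (a point): Middle of the black bar grip of the empty jig's knob, on the upright turning axis, 66 mm above the bench. The bar is 44 mm long along this point's x, 14 mm thick along y, and reaches from 46 to 80 mm above the bench, so it can be pinched from above across its 14 mm. z is up. It turns with the knob. A flat steel clamp finger (16 mm wide, 32.5 to 41.5 mm above the bench) sticks out 75 mm from the axis along +x of this point, below the bar. Not to be turned.
- sample_center (a point): Centre of the terrazzo sample, a grey slab 100 x 150 x 18 mm with stone chips (0.6 kg), lying loose in the loaded jig, its upper face 30 mm above the bench. The jig is a fixed aluminium plate 240 x 170 x 12 mm with the sample 110 mm from the knob axis; the knob is on the side of the jig nearer the robot, and the finger swings over the sample's near edge.
- spare_tile_center (a point): Bystander: centre of a darker spare slab, 100 x 150 x 18 mm, lying on the bench beside the jigs.
- pebble_cup_center (a point): Bystander: centre of a steel cup of pebbles, 70 mm across and about 70 mm high, standing on the bench.
- rub_block_center (a point): Bystander: centre of a rubbing block with wooden grip, 110 x 55 x 42 mm, lying on the bench.

How it is judged:
By the outcome, as a careful person would: the job done as asked, in the order asked, and still so for the second after the job is handed in, with the robot touching nothing.
It also fails if it takes over 32 s, if anything falls off the work surface, if the arm or the gripper's body presses on something with over 40 N, if the wrist force passes 120 N, or if a joint passes its speed limit or range.

## Working session

There is one attempt and no reset: what is moved stays moved. The work goes in short steps, Python scripts to look and compute and a tool call to move; the robot and the scene stay as the last step left them, time stands still between calls to the robot, and variables do not carry over. Pictures are saved under pics/ and viewed, about 8 in all and at most 12, crops included, and the job is handed in when it is done.

Besides the shell and the picture viewer there is one more tool, called after "Emit:" as a command line: name --pt "numbers of a row" for each row, then --argument value for the rest. servo_tool: Moves the arm, as the interface text tells. Its arguments: {"type":"object","properties":{"motion":{"type":"array"},"grip_force":{"type":"number"}},"required":["motion"]}

```bash
mkdir -p pics; cat > h.py <<'E'
import numpy as np, cv2
from workcell import monitor, eyes, ticket, models
from scipy.spatial.transform import Rotation as R
def T_wc(cam,obs=None):
    i=eyes.camera_info(cam)
    if cam!='wrist': return np.linalg.inv(np.array(i['extrinsics']))
    o=obs; T=np.eye(4);T[:3,:3]=R.from_quat(o['ee_rot']).as_matrix();T[:3,3]=o['position']
    return T@np.array(i['tool_from_camera'])
def rays(cam,uv):
    i=eyes.camera_info(cam)
    return cv2.undistortPoints(np.array(uv,float).reshape(-1,1,2),np.array(i['intrinsics']),np.array([i['k1'],0,0,0,0.])).reshape(-1,2)
def world(cam,uv,d,T):
    r=rays(cam,uv); p=np.c_[r*np.array(d)[:,None],d]
    return p@T[:3,:3].T+T[:3,3]
def plane(cam,uv,z,T):
    r=np.c_[rays(cam,uv),np.ones(len(uv))]@T[:3,:3].T
    return T[:3,3]+r*((z-T[2,3])/r[:,2])[:,None]
E
python3 - <<'E'
from h import *
o=monitor.get_obs(); print(o)
for c in ['top','side']:
    im,d=eyes.camera(c); cv2.imwrite(f'pics/{c}0.png',im); np.save(f'{c}0.npy',d)
    T=T_wc(c); print(c,T.round(3).tolist())
    for n in ['loaded_grip','sample_center','spare_tile_center','pebble_cup_center','rub_block_center']:
        for b in models.boxes_of(c,n)[:3]:
            print(n,round(b['confidence'],2),(T[:3,:3]@b['point']+T[:3,3]).round(3))
E
```

```text
{'clock': 0.0, 'joint_pos': array([-1.33458493,  0.3328558 , -0.06469428,  1.46093033,  0.02161817,
        1.34989402, -0.08848592]), 'joint_velocities': array([ 3.44964095e-04,  8.42956764e-04, -9.88121873e-05,  5.28577887e-04,
       -1.39387168e-03,  2.42678937e-04, -2.65517661e-05]), 'tau': array([-5.63116118e-04, -6.25439286e+01,  4.88117512e-02, -3.91606021e+01,
        1.62328844e-02,  9.64650797e-03,  1.15056773e-05]), 'position': array([0.15987716, 0.60382495, 0.23053121]), 'ee_rot': array([ 7.92432581e-01,  6.09959113e-01, -5.24697785e-04,  4.56859052e-04]), 'ft_force': array([0.19911829, 0.05874574, 0.59625182]), 'torque': array([ 0.01959419, -0.02547004, -0.04882635]), 'grip_width': 0.9984776746241205}
top [[-0.003, -0.985, 0.173, 0.279], [-1.0, 0.0, -0.014, 0.016], [0.013, -0.173, -0.985, 1.623], [0.0, 0.0, 0.0, 1.0]]
loaded_grip 0.59 [0.516 0.226 0.039]
sample_center 0.85 [0.608 0.177 0.027]
spare_tile_center 0.63 [ 0.456 -0.506  0.018]
pebble_cup_center 0.75 [ 0.412 -0.005  0.06 ]
rub_block_center 0.91 [0.511 0.517 0.02 ]
side [[-0.981, -0.141, 0.13, 0.321], [-0.192, 0.727, -0.659, 1.103], [-0.002, -0.672, -0.741, 1.304], [0.0, 0.0, 0.0, 1.0]]
loaded_grip 0.73 [0.512 0.236 0.044]
loaded_grip 0.27 [0.509 0.53  0.034]
sample_center 0.86 [0.608 0.19  0.03 ]
spare_tile_center 0.82 [ 0.456 -0.498  0.019]
pebble_cup_center 0.93 [0.415 0.013 0.061]
rub_block_center 0.83 [0.508 0.532 0.031]
```

View pics/top0.png

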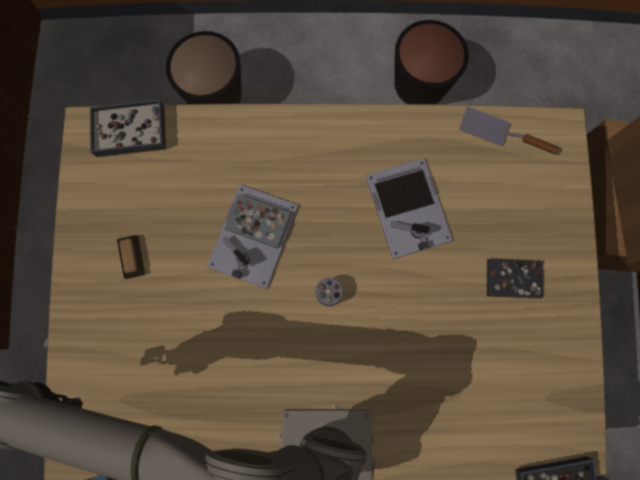

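View pics/side0.png

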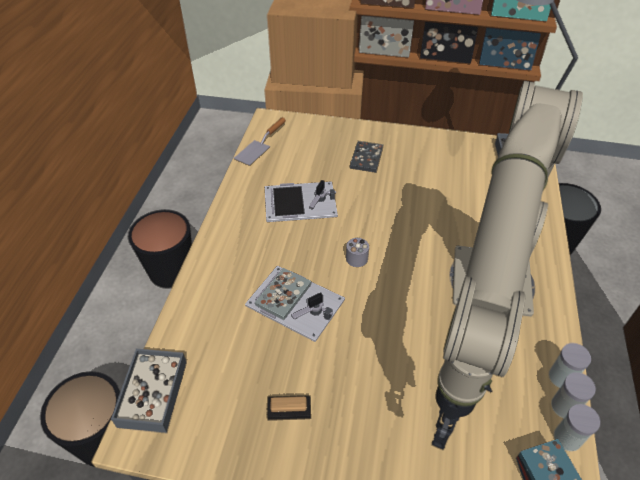

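The loaded jig is the left one in the top view: sample at about (260,218), black bar at about (241,255). The empty jig is at about (405,205). In the side view the bar is near (315,300).

```bash
python3 - <<'E'
from h import *
vv,uu=np.mgrid[0:480,0:640]
for c in ['top','side']:
    d=np.load(c+'0.npy'); T=T_wc(c)
    uv=np.c_[uu.ravel(),vv.ravel()]; P=world(c,uv,d.ravel(),T)
    near=(np.hypot(P[:,0]-.515,P[:,1]-.23)<.08)&(d.ravel()>0)
    for lo,hi in [(.07,.095),(.03,.047)]:
        m=near&(P[:,2]>lo)&(P[:,2]<hi); q=P[m]
        if len(q)<4: print(c,lo,len(q)); continue
        (cx,cy),s,a=cv2.minAreaRect((q[:,:2]*1000).astype(np.float32)); print(c,lo,len(q),q.mean(0).round(4),(cx,cy),s,a)
im=cv2.imread('pics/top0.png')[170:300,195:315]
cv2.imwrite('pics/c1.png',cv2.resize(im,None,fx=4.5,fy=4.5,interpolation=cv2.INTER_CUBIC))
E
```

```text
top 0.07 97 [0.5033 0.2178 0.0776] (503.5617370605469, 217.8974151611328) (44.06715774536133, 13.737028121948242) 41.21184539794922
top 0.03 356 [0.5286 0.2246 0.0372] (534.546142578125, 234.08697509765625) (107.85669708251953, 132.3249053955078) 54.3666877746582
side 0.07 91 [0.5056 0.2213 0.078 ] (505.8471984863281, 220.521728515625) (42.670631408691406, 16.68545150756836) 41.15512466430664
side 0.03 384 [0.5296 0.2298 0.0376] (534.0966186523438, 234.67494201660156) (108.03150177001953, 132.10720825195312) 53.78893280029297
```

View pics/c1.png

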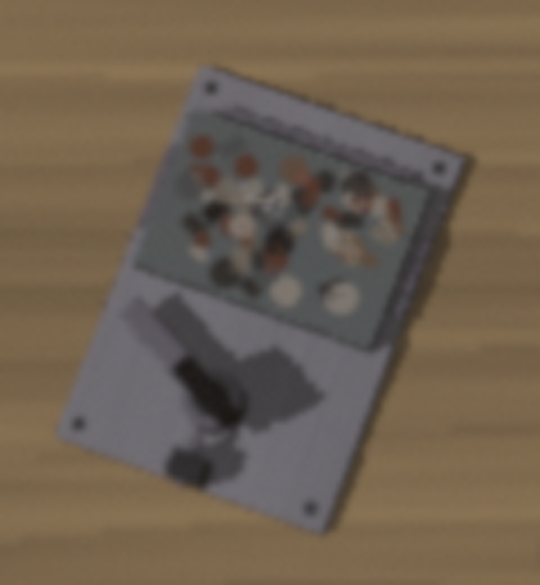

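Bar centre is about (0.505, 0.220) with its axis at 41°. The bar measures 44x14 mm, as stated. Clamping direction is about -18°, so it needs roughly 60° clockwise. I'll move above it with the jaws at 131°.

Emit:
servo_tool --pt "0.9 -0.03 0.043 0 0 0 -6" --pt "0.8 -0.06 0.09 0 0 0 -12" --pt "0.7 -0.09 0.137 0 0 0 -18" --pt "0.7 -0.12 0.183 0 0 0 -24" --pt "0.7 -0.15 0.228 0.01 0 0 -30" --pt "0.7 -0.18 0.274 0.02 0 0 -36" --pt "0.7 -0.21 0.32 0.03 0 0 -42" --pt "0.7 -0.24 0.365 0.04 0 0 -48" --pt "0.7 -0.265 0.403 0.05 0 0 -53" --pt "0.7 -0.284 0.432 0.06 0 0 -56" --pt "0.7 -0.284 0.432 0.06 0 0 -56" --pt "0.7 -0.284 0.432 0.06 0 0 -56" --pt "0.7 -0.284 0.432 0.06 0 0 -56"

```text
clock: 2.22
position: [0.5043, 0.2204, 0.1717]
ee_rot: [0.413, 0.911, 0.0, -0.0]
ft_force: [0.7, 0.3, 0.5]
grip_width: 0.701
```

```bash
python3 - <<'E'
from h import *
o=monitor.get_obs(); im,d=eyes.camera('wrist'); cv2.imwrite('pics/w1.png',im)
print(o['clock'],o['position'],R.from_quat(o['ee_rot']).as_matrix().round(3),o['joint_pos'].round(2))
T=T_wc('wrist',o)
vv,uu=np.mgrid[0:480,0:640]; uv=np.c_[uu.ravel(),vv.ravel()]; P=world('wrist',uv,d.ravel(),T)
near=(np.hypot(P[:,0]-.505,P[:,1]-.22)<.08)&(d.ravel()>0)
for lo,hi in [(.073,.086),(.045,.072)]:
    q=P[near&(P[:,2]>lo)&(P[:,2]<hi)]
    if len(q)>4: print(lo,len(q),q.mean(0).round(4),cv2.minAreaRect((q[:,:2]*1000).astype(np.float32)))
E
```

```text
2.225 [0.50434707 0.22038335 0.17165672] [[-0.66   0.752  0.   ]
 [ 0.752  0.66   0.001]
 [ 0.     0.001 -1.   ]] [-0.67  0.21  0.2   1.75 -0.04  1.19  1.83]
0.073 1422 [0.5025 0.217  0.0796] ((503.5007019042969, 217.7847137451172), (43.445655822753906, 13.89999771118164), 42.002655029296875)
0.045 278 [0.4948 0.2107 0.0551] ((488.440185546875, 221.70079040527344), (30.45771598815918, 50.059383392333984), 50.18965148925781)
```

View pics/w1.png

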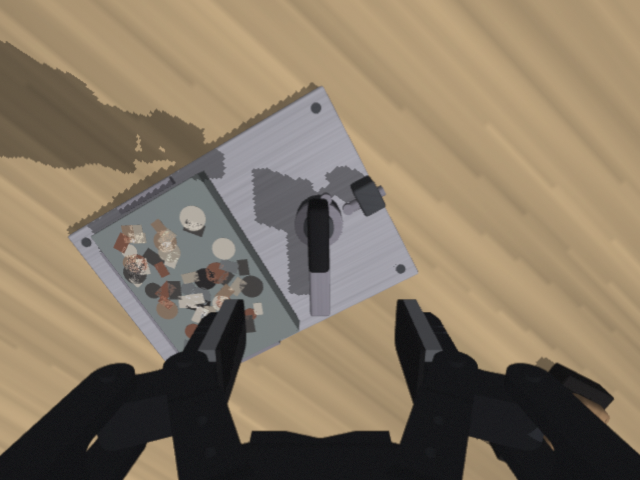

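The wrist view shows the bar at about (318,235), upright between the jaws. The stop post is at (368,195), clear of the pads' path if the jaws are narrowed. Depth agrees: centre (0.5035, 0.2178), top at 79.6 mm, 42°. Next I descend and pinch.

Emit:
servo_tool --pt "0.4 -0.0015 -0.0023 0.0 0 0 -1" --pt "0.4 -0.0015 -0.0023 0.02 0 0 -1" --pt "0.4 -0.0015 -0.0023 0.045 0 0 -1" --pt "0.4 -0.0015 -0.0023 0.07 0 0 -1" --pt "0.4 -0.0015 -0.0023 0.095 0 0 -1" --pt "0.4 -0.0015 -0.0023 0.115 0 0 -1" --pt "0.4 -0.0015 -0.0023 0.1215 0 0 -1" --pt "0.4 -0.0015 -0.0023 0.1215 0 0 -1" --pt "0.2 -0.0015 -0.0023 0.1215 0 0 -1" --pt "0.1 -0.0015 -0.0023 0.1215 0 0 -1" --pt "0.05 -0.0015 -0.0023 0.1215 0 0 -1" --pt "0.05 -0.0015 -0.0023 0.1215 0 0 -1" --pt "0.05 -0.0015 -0.0023 0.1215 0 0 -1" --grip_force 50

```text
clock: 3.9
position: [0.5037, 0.2179, 0.0509]
ee_rot: [0.405, 0.914, 0.001, -0.0]
ft_force: [-5.6, 2.7, 7.0]
grip_width: 0.153
```

Emit:
servo_tool --pt "0.05 0 0 0 0 0 5" --pt "0.05 0 0 0 0 0 10" --pt "0.05 0 0 0 0 0 15" --pt "0.05 0 0 0 0 0 20" --pt "0.05 0 0 0 0 0 25" --pt "0.05 0 0 0 0 0 30" --pt "0.05 0 0 0 0 0 35" --pt "0.05 0 0 0 0 0 40" --pt "0.05 0 0 0 0 0 45" --pt "0.05 0 0 0 0 0 50" --pt "0.05 0 0 0 0 0 54" --pt "0.05 0 0 0 0 0 57" --pt "0.05 0 0 0 0 0 57" --pt "0.05 0 0 0 0 0 57"

```text
clock: 5.65
position: [0.5033, 0.2193, 0.051]
ee_rot: [0.792, 0.611, 0.001, -0.002]
ft_force: [-6.3, 6.9, 6.1]
grip_width: 0.151
```

```bash
python3 - <<'E'
from h import *
o=monitor.get_obs(); im,d=eyes.camera('wrist'); cv2.imwrite('pics/w2.png',im)
M=R.from_quat(o['ee_rot']).as_matrix()
print(o['clock'],o['position'],np.degrees(np.arctan2(M[1,0],M[0,0])),o['ft_force'],o['torque'],o['grip_width'])
E
```

```text
5.65 [0.50332301 0.21933322 0.05101835] 75.30350943293719 [-6.2565305   6.87663009  6.13289206] [ 1.1118481   1.30898721 -0.13337819] 0.15058168108390113
```

View pics/w2.png

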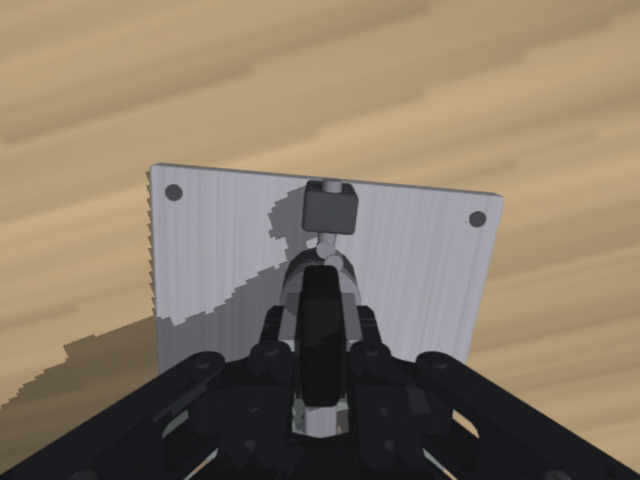

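The bar is held at about -15°, and the plate edge is still tilted about 5° in the view. Torque is -0.13 N m, so the spring now pulls clockwise, past the click. I'll turn a few degrees more, release and rise.

Emit:
servo_tool --pt "0.05 0 0 0 0 0 2" --pt "0.05 0 0 0 0 0 4" --pt "0.05 0 0 0 0 0 4" --pt "0.05 0 0 0 0 0 4" --pt "0.3 0 0 0 0 0 4" --pt "0.4 0 0 0 0 0 4" --pt "0.4 0 0 0 0 0 4" --pt "0.4 0 0 0 0 0 4" --pt "0.4 0 0 -0.02 0 0 4" --pt "0.4 0 0 -0.05 0 0 4" --pt "0.4 0 0 -0.08 0 0 4" --pt "0.4 0 0 -0.12 0 0 4" --pt "0.4 0 0 -0.15 0 0 4" --pt "0.4 0 0 -0.15 0 0 4" --pt "0.4 0 0 -0.15 0 0 4"

```text
clock: 7.58
position: [0.5038, 0.2163, 0.1991]
ee_rot: [0.813, 0.582, -0.0, -0.0]
ft_force: [-0.9, 0.3, -0.1]
grip_width: 0.403
```

```bash
python3 - <<'E'
from h import *
o=monitor.get_obs(); im,d=eyes.camera('wrist'); cv2.imwrite('pics/w3.png',im)
M=R.from_quat(o['ee_rot']).as_matrix()
print(o['clock'],np.degrees(np.arctan2(M[1,0],M[0,0])),o['ft_force'],o['torque'])
T=T_wc('wrist',o)
vv,uu=np.mgrid[0:480,0:640]; uv=np.c_[uu.ravel(),vv.ravel()]; P=world('wrist',uv,d.ravel(),T)
near=(np.hypot(P[:,0]-.505,P[:,1]-.22)<.08)&(d.ravel()>0)
q=P[near&(P[:,2]>.073)&(P[:,2]<.086)]; print(len(q),cv2.minAreaRect((q[:,:2]*1000).astype(np.float32)))
eyes.camera('top')
T=T_wc('top')
for n in ['sample_center','spare_tile_center','pebble_cup_center','rub_block_center']:
    for b in models.boxes_of('top',n)[:1]: print(n,(T[:3,:3]@b['point']+T[:3,3]).round(3))
E
```

```text
7.575 71.17435989660633 [-0.89811405  0.30191068 -0.1248605 ] [ 0.03485939 -0.01608739  0.02103222]
1177 ((502.9739990234375, 218.354736328125), (13.99643325805664, 43.34475326538086), 69.96714782714844)
sample_center [0.611 0.163 0.031]
spare_tile_center [ 0.456 -0.504  0.017]
pebble_cup_center [ 0.413 -0.004  0.059]
rub_block_center [0.511 0.517 0.021]
```

View pics/w3.png

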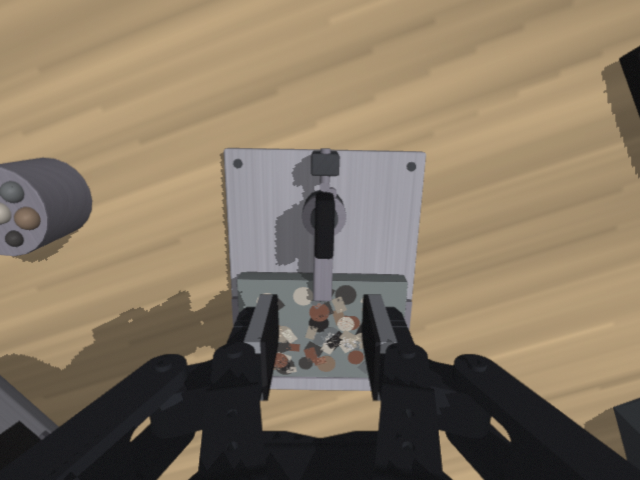

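Emit:
servo_tool --pt "0.4 0.03 0 -0.03 0 0 0" --pt "0.4 0.08 -0.02 -0.04 0 0 0" --pt "0.4 0.13 -0.05 -0.04 0 0 0" --pt "0.4 0.18 -0.08 -0.04 0 0 0" --pt "0.4 0.23 -0.12 -0.04 0 0 0" --pt "0.4 0.25 -0.15 -0.04 0 0 0" --pt "0.4 0.25 -0.15 -0.04 0 0 0" --pt "0.4 0.25 -0.15 -0.04 0 0 0"

```text
clock: 8.88
position: [0.4434, 0.5007, 0.2395]
ee_rot: [0.813, 0.582, -0.0, 0.0]
ft_force: [0.6, -0.7, -0.6]
grip_width: 0.401
```

```bash
python3 - <<'E'
from h import *
im,d=eyes.camera('top'); cv2.imwrite('pics/top2.png',im); T=T_wc('top')
for n in ['sample_center','empty_grip']:
    for b in models.boxes_of('top',n)[:2]: print(n,(T[:3,:3]@b['point']+T[:3,3]).round(3))
a=cv2.imread('pics/top0.png')[140:310,190:470]; b=im[140:310,190:470]
cv2.imwrite('pics/c2.png',cv2.resize(np.hstack([a,b]),None,fx=1.42,fy=1.42) if 0 else cv2.resize(np.vstack([a,b]),None,fx=1.75,fy=1.75))
E
```

```text
sample_center [0.61  0.175 0.032]
sample_center [0.514 0.214 0.04 ]
empty_grip [ 0.58  -0.231  0.042]
```

View pics/c2.png

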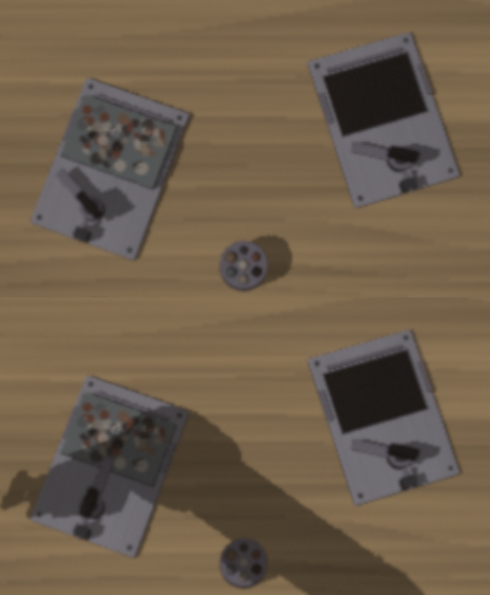

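Before (top half) and after (bottom half): the clamp finger now points over the sample's near edge at about (105,470). Sample, cup and empty jig look unchanged.

```bash
python3 -c "
from h import *
print(ticket.hand_in())"
```

```text
the job is handed in; nothing more can be done
None
```

I turned the loaded jig's knob (the left jig) about 62° clockwise, past its detent, then let go, moved the arm clear and handed the job in at about 9 s.

- **Knob:** the bar went from about 42° to -20°. That lines up with the jig axis, which I estimated at about -18° from the sample and bar positions. After I released it, it had gone about 1° past where the gripper left it. At -15°, shortly before release, the torque reading (-0.13 N m) matched the spring pulling it towards the stop. I judged the stop from these angles and didn't press against it.
- **Clamp finger:** the last pictures show it over the sample's near edge.
- **Sample and bench:** the sample reads within 2–3 mm of where it started, and the spare slab, cup and rubbing block within 2 mm. The empty jig's knob looks unchanged in the before and after pictures.
- **Disagreement:** one sample reading came out about 14 mm off while the gripper was partly hiding it. With the arm clear it was normal again.
- **Forces:** readings at the end of each move stayed under about 12 N.

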